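# Roll a control spindle flat-side up in V-blocks and clamp it

## Task

The control spindle with the big knob lies in the pair of V-blocks. Roll it where it lies, without lifting it out, until the flat milled on its shaft faces straight up, and only then swing the hinged clamp over and press it fully home on the flat, so that the spindle stays lying in both V-blocks with its flat up. Leave the other things on the bench where they are.

Things in the scene. Friction and masses are not known exactly. Their poses are not given: they have to be found in the camera images.
- spindle: Steel shaft (24 mm diameter, 170 mm long, 0.3 to 0.55 kg) with a big aluminium knob, lying loose in two smooth, oiled V-blocks; turns as one piece, stays as left. Origin: on its axis at mid-length, 54 mm above the bench. Own z: along the shaft, towards the clamp's half. Own x: outward normal of the milled flat, so it must end pointing straight up. May start with the flat sideways or down.
- knob (a point): Centre of the knob, on the shaft axis at spindle z = -22 mm. The knob is 71 mm in diameter, 26 mm wide, with a fluted rim; a thin dark line engraved on rim and faces marks the side of the flat. Closed fingertips pressed on top of the rim (about 8 to 20 N) and dragged across the shaft roll the spindle, with little slip. Axes as the spindle's.
- flat (a point): On the surface of the flat, where the clamp's foot lands: spindle z = +30 mm, 7 mm from the axis (the round shaft is 12 mm from it). The flat is 19.5 mm wide and runs from spindle z = -6 to +50 mm. Axes as the spindle's.
- fixture: Steel base plate 124 x 180 x 12 mm, fixed to the bench. Origin: centre of its underside. y: along the spindle, z: up, x: across, away from the robot. V-blocks (62 mm across, 20 mm thick, tops 58 mm above the bench) stand at y = -65 and +65 mm, knob at y = -22, clamp at y = +30 mm; the spindle's axis lies over x = 0, 54 mm above the bench.
- clamp (a joint): Clamp angle (rad) about an axis parallel to the fixture's y. 0: shut, arm level, foot flush on the upward flat (about 0.1 or more if the foot rests on the round of the shaft). Grows as the arm lifts and leans back towards the robot: 1.57 upright, stop at 2.3. It starts open; the stiff hinge (0.05 N m) holds the arm where it is left.
- clamp_hinge (a point): On the clamp's hinge axis: fixture x = -40, y = +30 mm, 68 mm above the bench, between two posts up to 75 mm high. The arm is an aluminium bar 22 mm wide and 8 mm thick that runs 74 mm from here (to fixture +x when shut).
- clamp_end (a point): Centre of the round cross-bar (12 mm diameter, 30 mm wide along fixture y) at the free end of the clamp arm, 74 mm from the hinge. When shut it lies at fixture x = +34 mm, 68 mm above the bench, beyond the shaft.
- spare_knob: Bystander, to be left alone: spare aluminium knob, 38 mm across, 22 mm high; origin at its underside's centre.
- capacitor: Bystander, to be left alone: upright capacitor can, 35 mm across, 50 mm high; origin at its underside's centre.
- collar: Bystander, to be left alone: brass collar, 32 mm across, 12 mm high; origin at its underside's centre.
- transformer: Bystander, to be left alone: small transformer, steel core with a copper winding, 55 x 50 x 45 mm; origin at its underside's centre.
- driver: Bystander, to be left alone: screwdriver, 190 mm long, lying about across the spindle's axis; origin at its underside's centre.
- screw_tray: Bystander, to be left alone: low grey screw tray, 100 x 140 x 25 mm; origin at its underside's centre.
- meter_a: Bystander, to be left alone: multimeter lying flat, 150 x 78 x 45 mm; origin at its underside's centre.
- meter_b: Bystander, to be left alone: multimeter lying flat, 150 x 78 x 45 mm; origin at its underside's centre.

How it is judged:
By the outcome, as a careful person would: the job done as asked, in the order asked, and still so for the second after the job is handed in, with the robot touching nothing.
It also fails if it takes over 61 s, if anything falls off the work surface, if the arm or the gripper's body presses on something with over 40 N, if the wrist force passes 120 N, or if a joint passes its speed limit or range.

## Robot

A 6-joint arm with a two-finger parallel gripper is mounted at the origin on the work surface. World frame = base frame: x ahead of the robot, y to its left, z up, the work surface at z = 0. Lengths are in m, angles in degrees, forces in N, time in s.
With the tool pointing down it reaches from about 0.375 to 0.9 m from the base axis. Payload 3.1 kg.
Tool frame: the origin (TCP) lies midway between the tips of the shut fingers; the grasp point (between the pads) lies 19 mm behind it; x points along the fingers, y is the direction in which the jaws open and shut, and the axes are right-handed (so a half turn about x gives the same grasp; the last joint's range is limited). The gripper opens to 87 mm and grips with 3 to 60 N. Pads are 19 mm wide; open, the fingers measure 117 mm over their backs; the gripper's body (75 mm by 190 mm) begins 51 mm behind the grasp point.
Start: joints at [64.601, 30.224, 82.088, -0, 67.689, -10.227], TCP at [0.164, 0.603, 0.223] pointing down, gripper open.
Joint ranges: [-176.69, 176.69], [-43.24, 126.21], [12.49, 139.97], [-82, 262], [0, 151.66], [-163.58, 163.58]. Speed limits (degrees/s): [159.86, 159.86, 180, 180, 180, 180].

## Interface

Orientations are given as a 3x3 rotation matrix whose columns are the frame's x, y, z axes.
In Python, from rig import bot gives the robot as it stands.
- The arm moves only by the tool play_rows, never from a script. Its argument "motion" is a list of rows, each a list of 3 entries, a list of its own where there are three numbers: the shift along the tool's x, y, z in mm, then the turn, a rotation vector about the tool's x, y, z in degrees, then the opening, from 0 (shut) to 1 (fully open). A call has 1 to 8 rows; each row is the pose to reach, as a shift and turn from the pose commanded when the call began, along the tool's axes at that moment; what a row does not reach only later rows make up. A row lasts 1/10 s, in which the tool goes at most 50 mm and 8.59 degrees, less where a joint would pass 70% of its speed; a pose out of reach is approached as far as the arm can. A call with a gripper value outside its range is refused whole. The fingers move at their own pace and stop on an object; the grip force is fixed at half the most. Time passes only in rows, so rows that repeat a pose let the fingers close. It gives the time, the measured TCP pose, the force and the opening at its end, in the units of the state.
- bot.read_state(): the state, without advancing time (a new reading comes with each control period).
- bot.capture(name): name is "scene" or "side" or "wrist"; returns a dict with "img" (480x640x3 uint8, blue, green, red), "mtx" (3x3 intrinsics, pixels), "rvec" (rotation vector, rad) and "tvec" (3), from world to camera coordinates, as OpenCV has them. Camera axes: x right, y down, z forward; pixel columns grow to the right and rows downward; lengths in m; the calibration is good to about 2 mm. The wrist camera is an equidistant fisheye: a pixel r from the principal point sees the ray r / f radians off the axis. A picture is of the moment at which its call begins. There is no depth.
- bot.hand_in(): hands the job in, once; it reports no verdict.
The state is a dict: "time_s": time; "joint_positions": joint angles; "qvel": joint speeds; "tau": joint torques, N m; "position": TCP position; "tcp_rot": TCP orientation; "force": force on the tool from outside, world axes, zero at the start; "moment": the same for the moment, N m; "opening": opening from 0.0 (shut) to 1.0 (fully open).
Only numpy, scipy, OpenCV 4.12 (cv2) and the standard library are available. Lean on these libraries where they do the work, as an engineer would, in place of code of your own. Each camera call takes 0.05 s, during which the arm holds its last target.

## Working session

There is one attempt and no reset: what is moved stays moved. The work goes in short steps, Python scripts to look and compute and a tool call to move; the robot and the scene stay as the last step left them, time stands still between calls to the robot, and variables do not carry over. Pictures are saved under pics/ and viewed, and the job is handed in when it is done.

Besides the shell and the picture viewer there is one more tool, called by a JSON object that holds its "name" and its "arguments", one argument or row to a line. play_rows: Moves the arm, as the interface text tells. Its arguments: {"type":"object","properties":{"motion":{"type":"array"}},"required":["motion"]}

```bash
ls; mkdir -p pics; python3 - <<'E'
from rig import bot
import cv2
s=bot.read_state(); print(s)
for n in("scene","side","wrist"):
    c=bot.capture(n); cv2.imwrite(f"pics/{n}0.png",c["img"]); print(n,c["mtx"].tolist(),c["rvec"],c["tvec"])
E
```

```text
pics
{'time_s': 0.0, 'joint_positions': array([ 6.46007166e+01,  3.02786471e+01,  8.21561198e+01,  5.29187463e-04,
        6.76877536e+01, -1.02263084e+01]), 'qvel': array([ 0.05095371,  0.14733983, -0.05094462, -0.07229881,  0.02953932,
        0.12320627]), 'tau': array([-2.76491824e-05, -4.40038741e+01, -1.76595175e+01,  6.33200677e-02,
        5.82181779e-02, -1.58486851e-04]), 'position': array([0.1632275 , 0.60256069, 0.22157652]), 'tcp_rot': array([[-9.24922953e-04,  2.61736395e-01,  9.65138956e-01],
       [-1.92802520e-03,  9.65137108e-01, -2.61737742e-01],
       [-9.99997714e-01, -2.10289947e-03, -3.88043099e-04]]), 'force': array([0.40941332, 0.5369742 , 0.18789667]), 'moment': array([ 0.07945926, -0.01550597, -0.00328715]), 'opening': 1.0035793585056871}
scene [[489.51661853154746, 0.0, 313.63932352870086], [0.0, 489.51661853154746, 243.56996822089826], [0.0, 0.0, 1.0]] [ 0.86930536  2.71733128 -0.83380966] [ 0.53834878 -0.20679636  1.3540213 ]
side [[461.55684676751963, 0.0, 321.6900460484555], [0.0, 461.55684676751963, 248.3499219530952], [0.0, 0.0, 1.0]] [ 0.56021123 -2.61908346  1.26788286] [0.52786132 0.23912612 0.76103506]
wrist [[371.64829954431775, 0.0, 320.78546665807664], [0.0, 371.64829954431775, 239.29086509937306], [0.0, 0.0, 1.0]] [-2.3298     -1.78200855 -0.22062895] [-0.62482541 -0.02877253  0.39082846]
```

View pics/scene0.png

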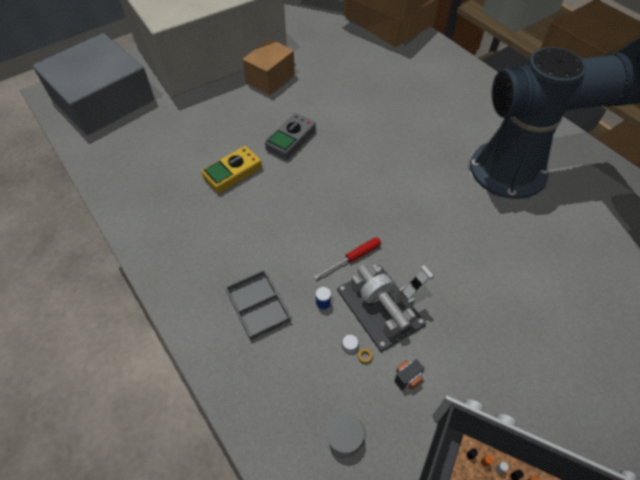

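View pics/side0.png

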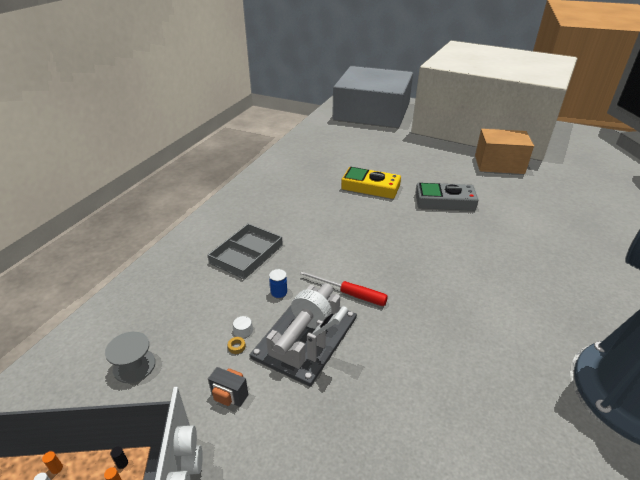

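View pics/wrist0.png

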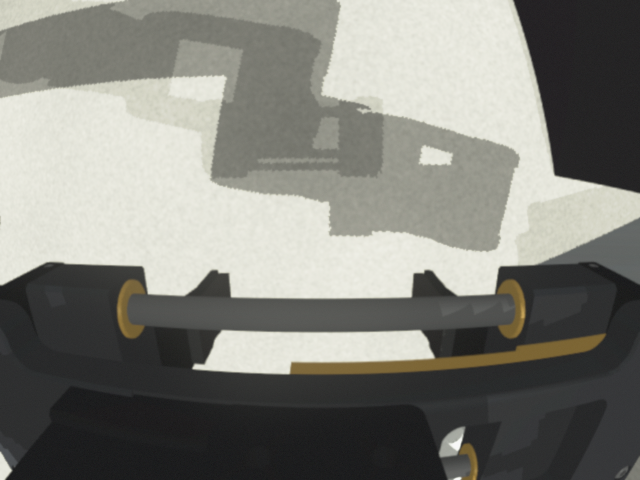

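```bash
python3 - <<'E'
import cv2
a=cv2.imread("pics/scene0.png")[225:365,290:450]; cv2.imwrite("pics/sc_z.png",cv2.resize(a,(800,700)[:2] if 0 else (686,600),interpolation=cv2.INTER_CUBIC))
a=cv2.imread("pics/side0.png")[265:395,225:395]; cv2.imwrite("pics/si_z.png",cv2.resize(a,(784,600),interpolation=cv2.INTER_CUBIC))
E
```

```text
(no output)
```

View pics/sc_z.png

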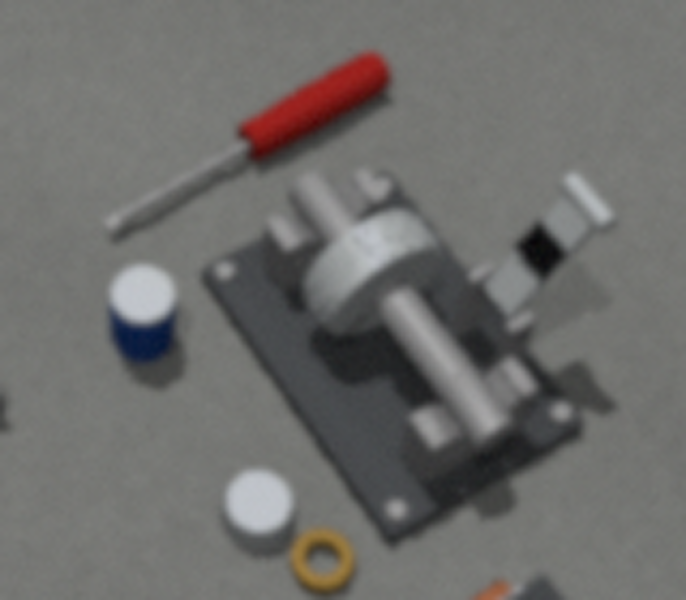

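View pics/si_z.png

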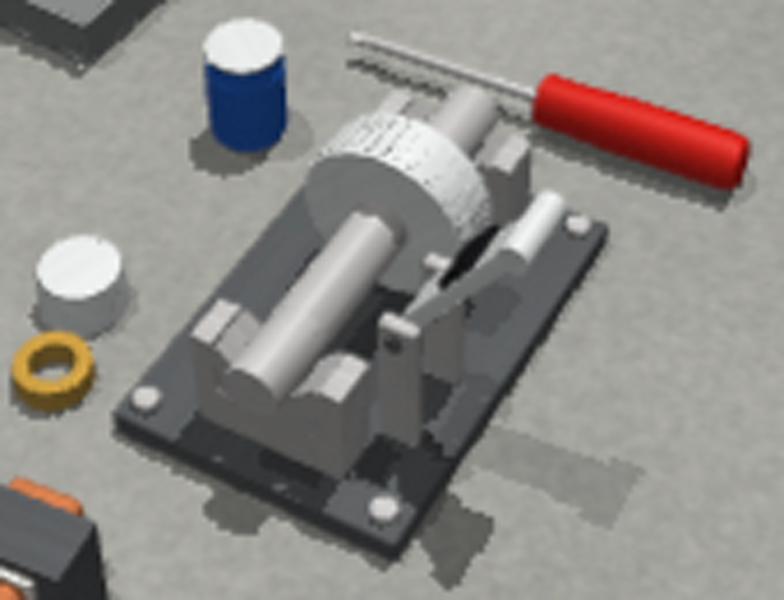

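```bash
cat > h.py <<'E'
import numpy as np, cv2
def ray(c,uv,fish=False):
    R,_=cv2.Rodrigues(c["rvec"]); K=c["mtx"]; t=np.asarray(c["tvec"]).reshape(3)
    x=(np.asarray(uv,float)-K[:2,2])/[K[0,0],K[1,1]]
    if fish:
        r=np.linalg.norm(x); d=np.array([*(x/r*np.sin(r)),np.cos(r)]) if r>0 else np.array([0,0,1.])
    else: d=np.array([*x,1]); d/=np.linalg.norm(d)
    return -R.T@t, R.T@d
def onz(c,uv,z,fish=False):
    o,d=ray(c,uv,fish); return o+d*(z-o[2])/d[2]
def proj(c,P,fish=False):
    R,_=cv2.Rodrigues(c["rvec"]); K=c["mtx"]; p=R@np.asarray(P,float)+np.asarray(c["tvec"]).reshape(3)
    if fish:
        th=np.arctan2(np.linalg.norm(p[:2]),p[2]); q=p[:2]/np.linalg.norm(p[:2])*th
    else: q=p[:2]/p[2]
    return K[:2,2]+q*[K[0,0],K[1,1]]
def tri(rs):
    A=sum(np.eye(3)-np.outer(d,d) for o,d in rs); b=sum((np.eye(3)-np.outer(d,d))@o for o,d in rs); return np.linalg.solve(A,b)
E
python3 - <<'E'
from rig import bot
from h import *
import pickle
C={n:bot.capture(n) for n in("scene","side")}; pickle.dump(C,open("C.pkl","wb"))
sc=lambda p:(290+p[0]/4.2875-.4,225+p[1]/4.2857-.4)
si=lambda p:(225+p[0]/4.612-.4,265+p[1]/4.615-.4)
for p in[(226,271),(562,411),(397,510)]: print('sc screw',onz(C["scene"],sc(p),.015).round(4))
for p in[(205,272),(393,545),(582,430),(388,172)]: print('sc corner',onz(C["scene"],sc(p),.012).round(4))
for p in[(147,398),(384,508),(579,223)]: print('si screw',onz(C["side"],si(p),.015).round(4))
for p in[(607,228),(398,545),(115,415)]: print('si corner',onz(C["side"],si(p),.012).round(4))
print('shaft ends', onz(C["scene"],sc((490,425)),.054), onz(C["scene"],sc((308,190)),.054),onz(C["side"],si((250,380)),.054),onz(C["side"],si((478,105)),.054))
print('bar', tri([ray(C["scene"],sc((588,200))),ray(C["side"],si((543,220)))]))
E
```

```text
sc screw [0.6048 0.0372 0.015 ]
sc screw [0.5134 0.2039 0.015 ]
sc screw [0.6175 0.1962 0.015 ]
sc corner [0.6133 0.0299 0.012 ]
sc corner [0.63   0.2085 0.012 ]
sc corner [0.5109 0.2171 0.012 ]
sc corner [0.4923 0.0386 0.012 ]
si screw [0.6166 0.194  0.015 ]
si screw [0.5131 0.2022 0.015 ]
si screw [0.5    0.0418 0.015 ]
si corner [0.4893 0.0369 0.012 ]
si corner [0.5027 0.2125 0.012 ]
si corner [0.625  0.2039 0.012 ]
shaft ends [0.56520029 0.19850512 0.054     ] [0.55396648 0.03978203 0.054     ] [0.56787549 0.19786743 0.054     ] [0.55025609 0.03208528 0.054     ]
bar [0.4772143  0.15338196 0.12985418]
```

```bash
python3 - <<'E'
from rig import bot
from h import *
s=bot.read_state(); c=bot.capture("wrist"); R,_=cv2.Rodrigues(c["rvec"]); p=-R.T@c["tvec"]
T=s["tcp_rot"]; print(p, "cam in tool",T.T@(p-s["position"]), "axes in tool (cols)\n",(T.T@R.T).round(3), s["time_s"])
for q in ([0,0,0],[0,.015,0],[0,-.015,0],[-.019,0.0435,0]): print(q, proj(c,s["position"]+T@np.array(q),True))
E
```

```text
[0.09772942 0.62221461 0.38443475] cam in tool [-0.1623732   0.00130058 -0.06846504] axes in tool (cols)
 [[ 0.001 -0.248  0.969]
 [ 1.    -0.    -0.001]
 [ 0.     0.969  0.248]] 0.25
[0, 0, 0] [318.37407243 294.54312072]
[0, 0.015, 0] [350.06798454 294.42744179]
[0, -0.015, 0] [286.71984623 294.39231598]
[-0.019, 0.0435, 0] [418.21607513 310.15713945]
```

```bash
cat >> h.py <<'E'
from scipy.spatial.transform import Rotation as Ro
A=np.deg2rad(4.55)
X=np.array([np.cos(A),-np.sin(A),0]); Y=np.array([np.sin(A),np.cos(A),0]); Z=np.array([0,0,1.])
F0=np.array([.559,.120,0])
def fx(x,y,z): return F0+x*X+y*Y+z*Z
def tilt(deg): # tool x leaning from down toward -Y, jaws along X
    t=np.deg2rad(deg); c,s=np.cos(t),np.sin(t); x=-Z*c-Y*s; z=-Y*c+Z*s
    return np.stack([x,X,z],1)
def rel(P,R,s):
    T=s["tcp_rot"]; return (1000*T.T@(P-s["position"])).round(1).tolist(), np.rad2deg(Ro.from_matrix(T.T@R).as_rotvec()).round(2).tolist()
CAM=np.array([-.1624,.0013,-.0685])
E
python3 - <<'E'
from rig import bot
from h import *
s=bot.read_state()
t=45; R=tilt(t); d=np.deg2rad(50)
cam=fx(0,-.009,.054)+.28*(Y*np.sin(d)+Z*np.cos(d))
P=cam-R@CAM; print(P, P-F0, cam); print(rel(P,R,s))
E
```

```text
[0.56105349 0.16219155 0.1675832 ] [0.00205349 0.04219155 0.1675832 ] [0.57530152 0.32484483 0.23398053]
([54.8, -321.4, 499.1], [75.0, -37.4, -31.02])
```

{"name": "play_rows", "arguments": {
  "motion": [
    [[0,-321,499],[75,-37.4,-31],0],
    [[0,-321,499],[75,-37.4,-31],0],
    [[0,-321,499],[75,-37.4,-31],0],
    [[0,-321,499],[75,-37.4,-31],0],
    [[0,-321,499],[75,-37.4,-31],0],
    [[0,-321,499],[75,-37.4,-31],0],
    [[0,-321,499],[75,-37.4,-31],0],
    [[0,-321,499],[75,-37.4,-31],0]
  ]
}}

```text
time_s: 1.1
position: [0.4326, 0.3052, 0.2228]
tcp_rot: [[0.054, 0.97, 0.239], [-0.584, 0.224, -0.78], [-0.81, -0.097, 0.578]]
force: [0.2, 0.4, 0.2]
opening: 0.355
```

```bash
python3 - <<'E'
from rig import bot
from h import *
s=bot.read_state()
print(s["time_s"],s["position"],s["joint_positions"].round(1),s["opening"])
t=45; R=tilt(t); d=np.deg2rad(50)
cam=fx(0,-.009,.054)+.28*(Y*np.sin(d)+Z*np.cos(d))
P=cam-R@CAM; print(rel(P,R,s))
E
```

```text
1.1 [0.43255817 0.30518942 0.22278996] [ 39.3  35.   83.3 -29.2  84.6  33.2] 0.35451229386684496
([135.1, 97.9, 110.4], [17.0, -8.57, -7.12])
```

{"name": "play_rows", "arguments": {
  "motion": [
    [[135,98,110],[17,-8.6,-7.1],0],
    [[135,98,110],[17,-8.6,-7.1],0],
    [[135,98,110],[17,-8.6,-7.1],0],
    [[135,98,110],[17,-8.6,-7.1],0],
    [[135,98,110],[17,-8.6,-7.1],0],
    [[135,98,110],[17,-8.6,-7.1],0]
  ]
}}

```text
time_s: 1.7
position: [0.5605, 0.1631, 0.1658]
tcp_rot: [[-0.058, 0.997, -0.053], [-0.704, -0.078, -0.706], [-0.708, -0.004, 0.706]]
force: [0.5, 1.2, 0.3]
opening: 0.002
```

```bash
python3 - <<'E'
from rig import bot
from h import *
s=bot.read_state()
print(s["time_s"],s["position"],s["joint_positions"].round(1),s["opening"],s["force"])
c=bot.capture("wrist"); cv2.imwrite("pics/w1.png",c["img"]); import pickle; pickle.dump(c,open("w1.pkl","wb"))
print(proj(c,fx(0,-.009,.054),True))
E
```

```text
1.7 [0.56052066 0.16314347 0.16578652] [ 23.9  44.9  78.  -38.5  84.2  41.9] 0.0021734686513395257 [0.48714422 1.23047654 0.30599911]
[325.08699705 180.73566878]
```

View pics/w1.png

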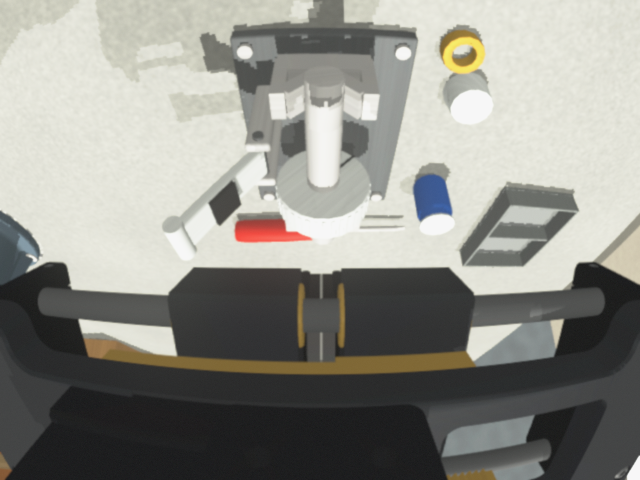

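```bash
python3 - <<'E'
import cv2
a=cv2.imread("pics/w1.png")[60:250,225:425]; cv2.imwrite("pics/w1z.png",cv2.resize(a,(630,600),interpolation=cv2.INTER_CUBIC))
E
```

```text
(no output)
```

View pics/w1z.png

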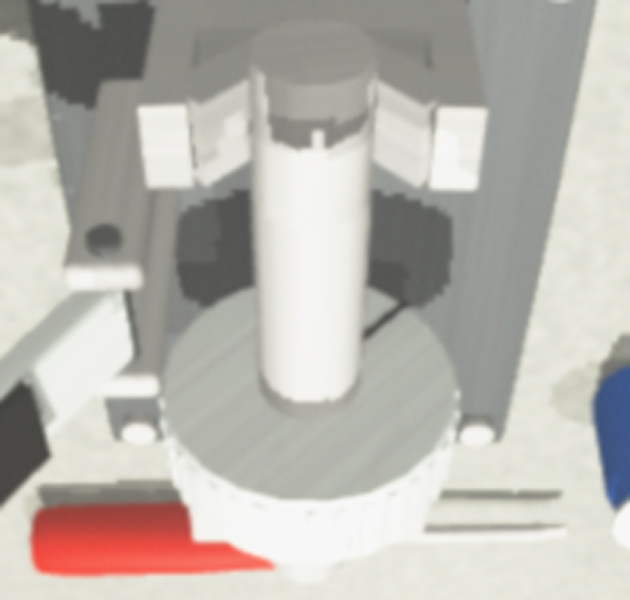

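```bash
cat >> h.py <<'E'
def onY(c,uv,y,fish=True):
    o,d=ray(c,uv,fish); t=((F0+y*Y-o)@Y)/(d@Y); p=o+t*d-F0; return np.array([p@X,p[2]])*1000
E
python3 - <<'E'
import pickle
from h import *
c=pickle.load(open("w1.pkl","rb"))
z=lambda p:(225+p[0]/3.15-.34,60+p[1]/3.158-.34)
for p in [(163,390),(460,395),(312,500),(363,338),(405,303),(240,295),(245,480),(385,480)]:
    q=onY(c,z(p),-.009); print(p,q, 'r',np.hypot(q[0],q[1]-54),'ang from up toward +x',np.rad2deg(np.arctan2(q[0],q[1]-54)))
# fit circle center by points on edge
E=[onY(c,z(p),-.009) for p in [(163,390),(460,395),(312,500),(405,303),(240,295),(245,480),(385,480)]]
from scipy.optimize import least_squares
print(least_squares(lambda v:[np.hypot(*(e-v[:2]))-v[2] for e in E],[0,54,35]).x)
# screws
for p in[(245,52),(403,53),(267,197),(377,197)]:
    P=onz(c,p,.015,True)-F0; print('screw',P@X,P@Y)
E
```

```text
(163, 390) [-36.585635    56.26627242] r 36.65575915416628 ang from up toward +x -86.4553807450852
(460, 395) [34.23518277 57.42792735] r 34.40637186503707 ang from up toward +x 84.2821010187124
(312, 500) [-1.06469728 87.85222318] r 33.86896210865629 ang from up toward +x -1.801434367526853
(363, 338) [11.53894112 39.64964084] r 18.4141242075369 ang from up toward +x 141.19768147166837
(405, 303) [22.53830882 27.50249307] r 34.78639443854311 ang from up toward +x 139.6161018242002
(240, 295) [-19.29647349  25.01237116] r 34.82293088139062 ang from up toward +x -146.34910317050065
(245, 480) [-16.12308796  82.48925426] r 32.735173342069764 ang from up toward +x -29.50707365082266
(385, 480) [15.37115548 82.33399561] r 32.23488371521784 ang from up toward +x 28.479773112084214
[-0.78262965 52.84354009 34.4517987 ]
screw -0.0533667231661985 0.08034682086185306
screw 0.05078203994855363 0.08022079910920207
screw -0.05578665332882867 -0.0805114633924722
screw 0.05146515483996331 -0.07985303755574638
```

```bash
sed -i 's/^F0=.*/F0=np.array([.5578,.1201,0])/' h.py; python3 - <<'E'
from rig import bot
from h import *
s=bot.read_state()
for z in(.125,.096): print(rel(fx(.012,-.022,z),tilt(0),s))
E
```

```text
([76.1, 13.1, 17.8], [0.25, 44.91, 0.09])
([96.6, 13.2, -2.7], [0.25, 44.91, 0.09])
```

{"name": "play_rows", "arguments": {
  "motion": [
    [[76,13.1,17.8],[0.25,44.9,0.1],0],
    [[76,13.1,17.8],[0.25,44.9,0.1],0],
    [[76,13.1,17.8],[0.25,44.9,0.1],0],
    [[76,13.1,17.8],[0.25,44.9,0.1],0],
    [[76,13.1,17.8],[0.25,44.9,0.1],0],
    [[76,13.1,17.8],[0.25,44.9,0.1],0],
    [[96.6,13.1,-2.7],[0.25,44.9,0.1],0],
    [[96.6,13.1,-2.7],[0.25,44.9,0.1],0]
  ]
}}

```text
time_s: 2.55
position: [0.5657, 0.0984, 0.095]
tcp_rot: [[-0.004, 0.997, -0.077], [-0.0, -0.077, -0.997], [-1.0, -0.004, 0.001]]
force: [-0.7, -0.9, -0.1]
opening: 0.008
```

```bash
python3 - <<'E'
from rig import bot
from h import *
s=bot.read_state()
p=s["position"]-F0; print(p@X,p@Y,p[2],s["tcp_rot"].round(4).tolist(),s["force"])
c=bot.capture("wrist"); cv2.imwrite("pics/w2.png",c["img"]);
c=bot.capture("side"); cv2.imwrite("pics/s2.png",cv2.resize(c["img"][240:400,210:410],(750,600),interpolation=cv2.INTER_CUBIC))
E
```

```text
0.009587424425529505 -0.021010343069532984 0.09500450262286511 [[-0.0044, 0.9971, -0.0766], [-0.0003, -0.0766, -0.9971], [-1.0, -0.0043, 0.0006]] [-0.74160731 -0.8540583  -0.13960644]
```

View pics/w2.png

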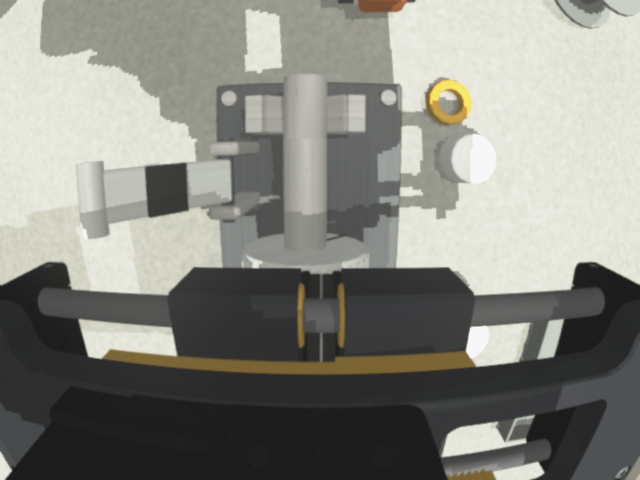

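View pics/s2.png

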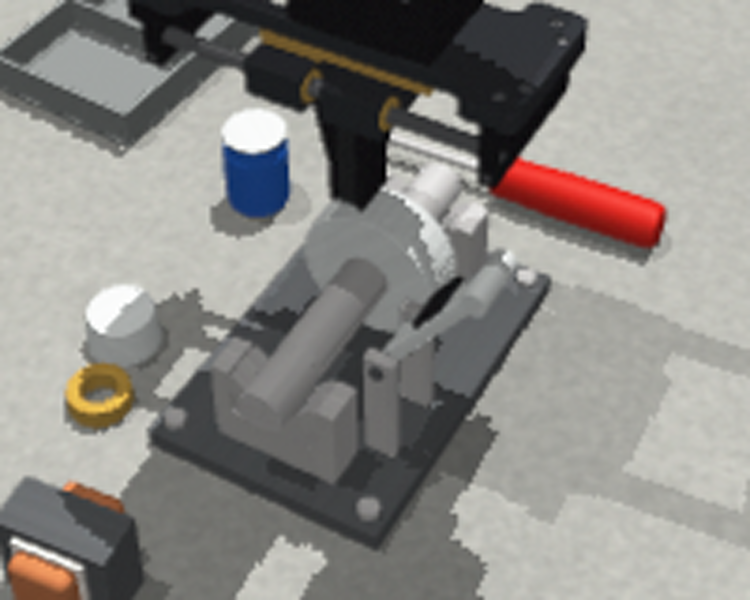

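{"name": "play_rows", "arguments": {
  "motion": [
    [[3,1,0],[0,0,0],0],
    [[5,1,0],[0,0,0],0],
    [[6,1,0],[0,0,0],0],
    [[7,1,0],[0,0,0],0]
  ]
}}

```text
time_s: 3.05
position: [0.5696, 0.0974, 0.0895]
tcp_rot: [[0.001, 0.997, -0.078], [-0.001, -0.078, -0.997], [-1.0, 0.001, 0.001]]
force: [0.2, 0.5, 0.2]
opening: 0.009
```

{"name": "play_rows", "arguments": {
  "motion": [
    [[1,0,0],[0,0,0],0],
    [[2,0,0],[0,0,0],0]
  ]
}}

```text
time_s: 3.25
position: [0.5711, 0.0971, 0.0886]
tcp_rot: [[0.005, 0.997, -0.078], [-0.001, -0.078, -0.997], [-1.0, 0.005, 0.0]]
force: [1.6, -0.8, 10.7]
opening: 0.005
```

{"name": "play_rows", "arguments": {
  "motion": [
    [[0.3,-4,0],[0,0,0],0],
    [[0.3,-8,0],[0,0,0],0],
    [[0.3,-12,0],[0,0,0],0]
  ]
}}

```text
time_s: 3.55
position: [0.5622, 0.0977, 0.0896]
tcp_rot: [[0.012, 0.997, -0.078], [-0.001, -0.078, -0.997], [-1.0, 0.012, 0.0]]
force: [2.4, 0.5, 11.1]
opening: 0.002
```

{"name": "play_rows", "arguments": {
  "motion": [
    [[0,-4,0],[0,0,0],0],
    [[0,-8,0],[0,0,0],0],
    [[0,-12,0],[0,0,0],0],
    [[0,-14,0],[0,0,0],0]
  ]
}}

```text
time_s: 3.95
position: [0.546, 0.099, 0.0891]
tcp_rot: [[0.007, 0.997, -0.078], [-0.001, -0.078, -0.997], [-1.0, 0.007, 0.0]]
force: [0.3, 0.1, 8.3]
opening: 0.003
```

```bash
python3 - <<'E'
from rig import bot
from h import *
s=bot.read_state()
p=s["position"]-F0; print(p@X,p@Y,p[2],s["force"])
c=bot.capture("side"); cv2.imwrite("pics/s3.png",cv2.resize(c["img"][240:400,210:410],(750,600),interpolation=cv2.INTER_CUBIC))
E
```

```text
-0.010107512621808751 -0.02199137678445949 0.08905533676514078 [0.3276077  0.09908536 8.2702202 ]
```

View pics/s3.png

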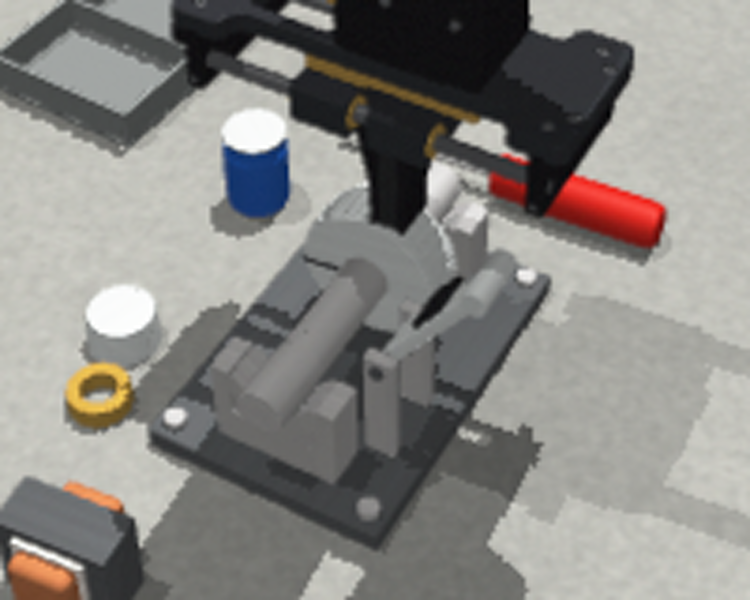

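```bash
python3 - <<'E'
import pickle
from h import *
c=pickle.load(open("C.pkl","rb"))["side"]
q=[onY(c,(210+u/3.75-.37,240+v/3.75-.37),-.009,False) for u,v in((303,259),(342,271))]
print(q); d=q[0]-q[1]; print(np.rad2deg(np.arctan2(d[0],d[1])), [np.rad2deg(np.arctan2(p[0],p[1]-54)) for p in q])
E
```

```text
[array([35.22711638, 49.97898089]), array([13.16449514, 52.72918709])]
97.10552739026825 [np.float64(96.51187519670619), np.float64(95.51386894387967)]
```

{"name": "play_rows", "arguments": {
  "motion": [
    [[-5,0,0],[0,0,0],0],
    [[-5,13,0],[0,0,0],0],
    [[-5,25,0],[0,0,0],0],
    [[-4,25,0],[0,0,0],0],
    [[-1,25,0],[0,0,0],0],
    [[0,25,0],[0,0,0],0],
    [[0.2,25,0],[0,0,0],0]
  ]
}}

```text
time_s: 4.7
position: [0.5707, 0.097, 0.0886]
tcp_rot: [[0.006, 0.997, -0.078], [-0.001, -0.078, -0.997], [-1.0, 0.006, 0.001]]
force: [0.6, -1.1, 11.5]
opening: 0.003
```

{"name": "play_rows", "arguments": {
  "motion": [
    [[0,-4,0],[0,0,0],0],
    [[0,-8,0],[0,0,0],0],
    [[0,-12,0],[0,0,0],0],
    [[0,-16,0],[0,0,0],0],
    [[0,-20,0],[0,0,0],0],
    [[0,-24,0],[0,0,0],0],
    [[0,-25,0],[0,0,0],0]
  ]
}}

```text
time_s: 5.4
position: [0.5447, 0.0992, 0.0887]
tcp_rot: [[0.005, 0.997, -0.078], [-0.001, -0.078, -0.997], [-1.0, 0.005, 0.0]]
force: [-0.6, -0.9, 11.4]
opening: 0.006
```

{"name": "play_rows", "arguments": {
  "motion": [
    [[-5,0,0],[0,0,0],0],
    [[-5,13,0],[0,0,0],0],
    [[-5,25,0],[0,0,0],0],
    [[-4,25,0],[0,0,0],0],
    [[-1,25,0],[0,0,0],0],
    [[0,25,0],[0,0,0],0],
    [[0.2,25,0],[0,0,0],0]
  ]
}}

```text
time_s: 6.1
position: [0.5708, 0.097, 0.0886]
tcp_rot: [[0.007, 0.997, -0.078], [-0.001, -0.078, -0.997], [-1.0, 0.007, 0.001]]
force: [1.0, 0.2, 12.6]
opening: 0.004
```

```bash
python3 - <<'E'
from rig import bot
from h import *
s=bot.read_state()
p=s["position"]-F0; print(p@X,p@Y,p[2],s["force"])
c=bot.capture("side"); cv2.imwrite("pics/s4.png",cv2.resize(c["img"][240:400,210:410],(750,600),interpolation=cv2.INTER_CUBIC))
E
```

```text
0.014785612608733916 -0.02202243265447651 0.08859543053483203 [ 0.9595115   0.23448555 12.57150407]
```

View pics/s4.png

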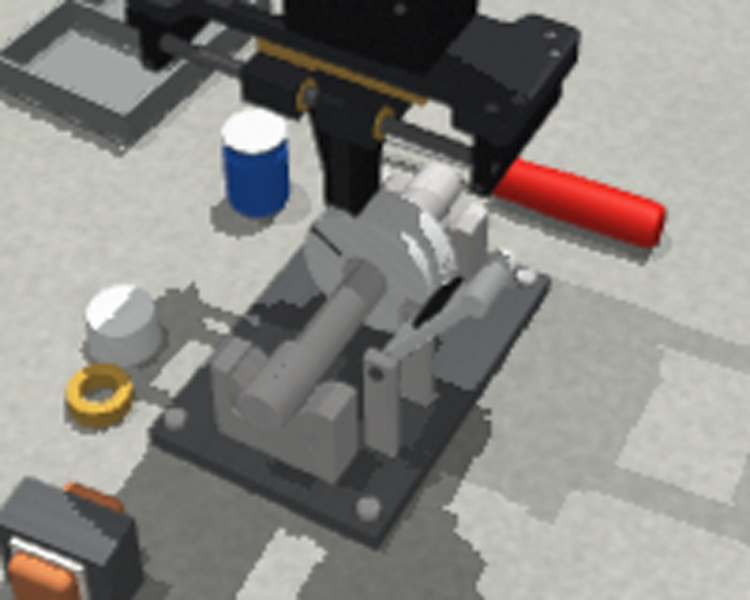

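{"name": "play_rows", "arguments": {
  "motion": [
    [[0,-4,0],[0,0,0],0],
    [[0,-8,0],[0,0,0],0],
    [[0,-12,0],[0,0,0],0],
    [[0,-16,0],[0,0,0],0],
    [[0,-20,0],[0,0,0],0],
    [[0,-24,0],[0,0,0],0],
    [[0,-25,0],[0,0,0],0]
  ]
}}

```text
time_s: 6.85
position: [0.5449, 0.0992, 0.0887]
tcp_rot: [[0.006, 0.997, -0.078], [-0.001, -0.078, -0.997], [-1.0, 0.006, 0.0]]
force: [-0.4, 0.7, 14.1]
opening: 0.002
```

{"name": "play_rows", "arguments": {
  "motion": [
    [[-4,0,0],[0,0,0],0],
    [[-40,10,0],[0,0,0],0],
    [[-60,30,-60],[0,0,0],0],
    [[-60,30,-60],[0,0,0],0],
    [[-60,30,-60],[0,0,0],0]
  ]
}}

```text
time_s: 7.35
position: [0.5785, 0.1586, 0.1468]
tcp_rot: [[0.002, 0.997, -0.075], [-0.0, -0.075, -0.997], [-1.0, 0.002, 0.0]]
force: [-0.5, 0.6, 0.2]
opening: 0.007
```

```bash
python3 - <<'E'
from rig import bot
from h import *
import pickle
C=pickle.load(open("C.pkl","rb"))["side"]
q=[onY(C,(210+u/3.75-.37,240+v/3.75-.37),-.009,False) for u,v in((314,231),(341,255))]
print(q,[np.rad2deg(np.arctan2(p[0],p[1]-54)) for p in q])
s=bot.read_state()
p=s["position"]-F0; print(p@X,p@Y,p[2],s["force"])
c=bot.capture("wrist"); cv2.imwrite("pics/w5.png",c["img"]); pickle.dump(c,open("w5.pkl","wb"))
c=bot.capture("side"); cv2.imwrite("pics/s5.png",cv2.resize(c["img"][280:380,240:365],(750,600),interpolation=cv2.INTER_CUBIC))
E
```

```text
[array([28.07739269, 72.4854317 ]), array([13.41242925, 63.50722982])] [np.float64(56.64012305135977), np.float64(54.669564180125434)]
0.0175821569937903 0.040008101286027775 0.14684304224609424 [-0.51856125  0.55609766  0.23520648]
```

View pics/s5.png

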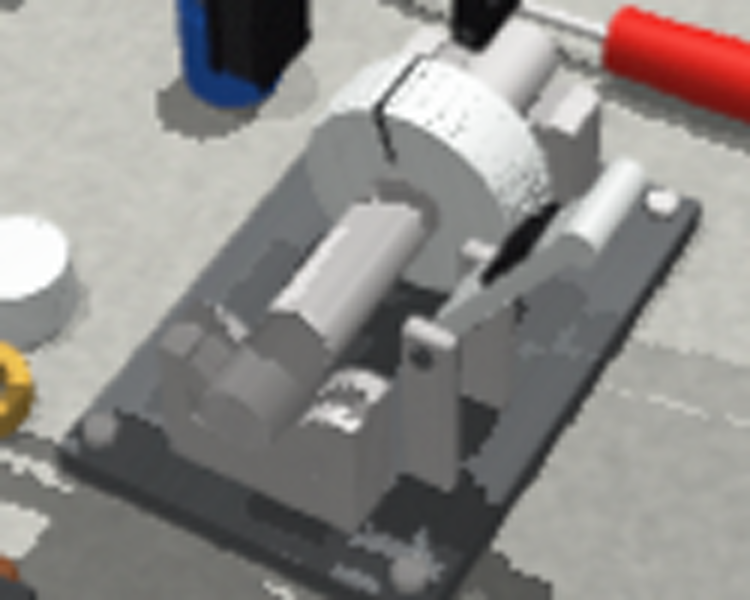

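View pics/w5.png

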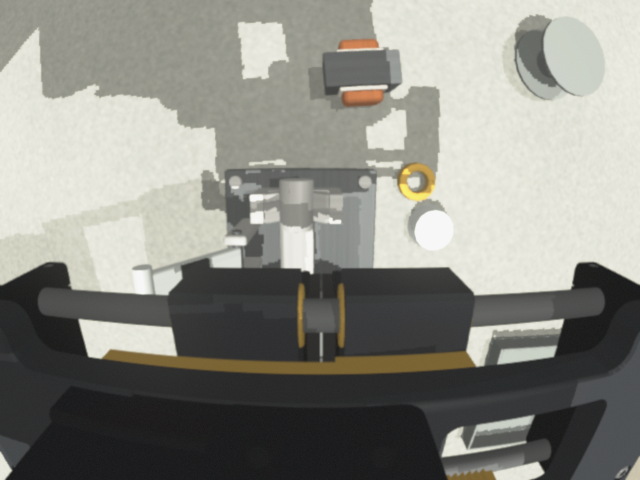

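```bash
python3 - <<'E'
from h import *
import pickle
c=pickle.load(open("C.pkl","rb"))["side"]
f=lambda u,v:(240+u/6-.42,280+v/6-.42)
for p,y in (((380,110),-.009),((392,158),-.009),((418,58),-.035),((399,84),-.022)):
    q=onY(c,f(*p),y,False); print(p,q,np.rad2deg(np.arctan2(q[0],q[1]-54)))
# knob face outline to check centre
E=[onY(c,f(*p),-.009,False) for p in((307,160),(330,118),(352,105),(405,120),(440,160),(463,215),(318,200))]
print(np.round(E,1))
from scipy.optimize import least_squares
print(least_squares(lambda v:[np.hypot(*(e-v[:2]))-35 for e in E],[0,54]).x)
E
```

```text
(380, 110) [ 7.88296264 90.30489574] 12.250598455418666
(392, 158) [ 4.23965439 72.3399033 ] 13.016472413398883
(418, 58) [10.07742085 88.46440059] 16.298965977124272
(399, 84) [ 9.0623577  89.21732583] 14.430651984596642
[[ 34.2  56.8]
 [ 25.3  78.8]
 [ 17.4  87.8]
 [ -0.5  90.2]
 [-12.   79.5]
 [-19.6  60.3]
 [ 31.   41.1]]
[ 4.49380614 52.57762698]
```

{"name": "play_rows", "arguments": {
  "motion": [
    [[20,-13,60],[0,0,0],0],
    [[40,-13,60],[0,0,0],0],
    [[54,-13,60],[0,0,0],0],
    [[58,-13,60],[0,0,0],0],
    [[60,-13,60],[0,0,0],0],
    [[60,-16,60],[0,0,0],0],
    [[60,-19,60],[0,0,0],0],
    [[60,-21,60],[0,0,0],0]
  ]
}}

```text
time_s: 8.25
position: [0.5563, 0.0961, 0.0896]
tcp_rot: [[0.011, 0.997, -0.079], [-0.003, -0.079, -0.997], [-1.0, 0.011, 0.002]]
force: [3.0, -2.6, 19.0]
opening: 0.006
```

```bash
python3 - <<'E'
from rig import bot
from h import *
s=bot.read_state()
R=tilt(45); d=np.deg2rad(40)
cam=fx(0,-.009,.054)+.28*(Y*np.sin(d)+Z*np.cos(d))
P=cam-R@CAM; print(s["time_s"],P-F0,s["force"]); print(rel(P,R,s))
c=bot.capture("side"); cv2.imwrite("pics/s6.png",cv2.resize(c["img"][280:380,240:365],(750,600),interpolation=cv2.INTER_CUBIC))
E
```

```text
8.25 [-0.00068431  0.00778841  0.20209512] [ 3.01409197 -2.64358275 19.0351218 ]
([-112.6, -0.5, -31.6], [-0.21, -44.88, -0.6])
```

View pics/s6.png

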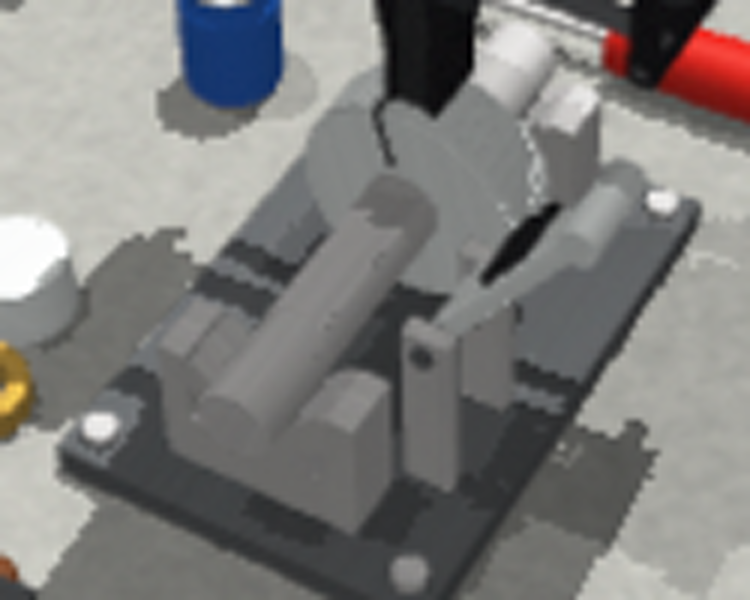

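{"name": "play_rows", "arguments": {
  "motion": [
    [[0,-2,0],[0,0,0],0],
    [[0,-4,0],[0,0,0],0],
    [[0,-4,0],[0,0,0],0]
  ]
}}

```text
time_s: 8.6
position: [0.5519, 0.0968, 0.0895]
tcp_rot: [[0.01, 0.997, -0.079], [-0.002, -0.079, -0.997], [-1.0, 0.01, 0.002]]
force: [1.5, -1.7, 17.8]
opening: 0.006
```

```bash
python3 - <<'E'
from rig import bot
from h import *
s=bot.read_state()
p=s["position"]-F0; print(p@X,p@Y,p[2],s["force"])
c=bot.capture("side"); cv2.imwrite("pics/s7.png",cv2.resize(c["img"][280:380,240:365],(750,600),interpolation=cv2.INTER_CUBIC))
E
```

```text
-0.0040004355754255675 -0.023683170241321147 0.08947031253000406 [ 1.50744324 -1.68887835 17.80720614]
```

View pics/s7.png

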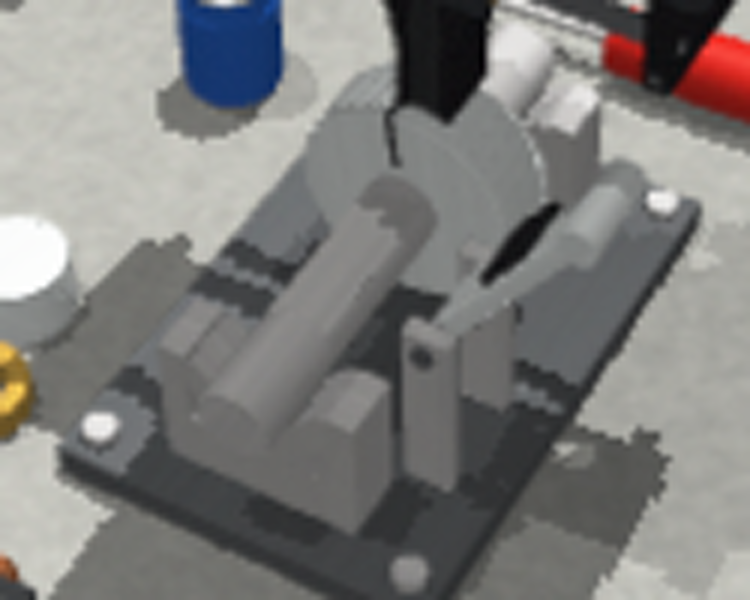

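```bash
python3 - <<'E'
from h import *
import pickle
c=pickle.load(open("C.pkl","rb"))["side"]
f=lambda u,v:(240+u/6-.42,280+v/6-.42)
for p,y in (((388,110),-.009),((396,162),-.009)):
    q=onY(c,f(*p),y,False); print(p,q,np.rad2deg(np.arctan2(q[0],q[1]-54)))
for a in (0,5,10): 
  for r in (15,35):
    P=fx(r*np.sin(np.deg2rad(a))/1000,-.009,.054+r*np.cos(np.deg2rad(a))/1000); u=(proj(c,P)-[240-.42,280-.42])*6; print(a,r,u.round(0))
E
```

```text
(388, 110) [ 5.16177063 91.59413256] 7.817973626535018
(396, 162) [ 2.90006987 71.33031616] 9.499902065526065
0 15 [405. 171.]
0 35 [404. 122.]
5 15 [401. 170.]
5 35 [394. 119.]
10 15 [397. 168.]
10 35 [385. 117.]
```

{"name": "play_rows", "arguments": {
  "motion": [
    [[-4,0,0],[0,0,0],0],
    [[-40,0,0],[0,0,0],0],
    [[-112,3,-32],[0,-45,-0.5],0],
    [[-112,3,-32],[0,-45,-0.5],0],
    [[-112,3,-32],[0,-45,-0.5],0],
    [[-112,3,-32],[0,-45,-0.5],0],
    [[-112,3,-32],[0,-45,-0.5],0],
    [[-112,3,-32],[0,-45,-0.5],0]
  ]
}}

```text
time_s: 9.45
position: [0.5518, 0.1313, 0.1951]
tcp_rot: [[-0.066, 0.997, -0.045], [-0.708, -0.079, -0.702], [-0.703, -0.014, 0.711]]
force: [-0.2, 0.5, -1.1]
opening: 0.004
```

```bash
python3 - <<'E'
from rig import bot
from h import *
import pickle
s=bot.read_state(); print(s["position"]-F0,s["time_s"])
c=bot.capture("wrist"); pickle.dump(c,open("w8.pkl","wb"))
u=proj(c,fx(0,-.009,.054),True); print(u)
i=c["img"]; x0,y0=int(u[0])-80,int(u[1])-90; print(x0,y0)
cv2.imwrite("pics/w8z.png",cv2.resize(i[y0:y0+150,x0:x0+160],(640,600),interpolation=cv2.INTER_CUBIC))
cv2.imwrite("pics/w8.png",i)
E
```

```text
[-0.00595778  0.0112319   0.19505971] 9.45
[334.19775733 121.77894767]
254 31
```

View pics/w8z.png

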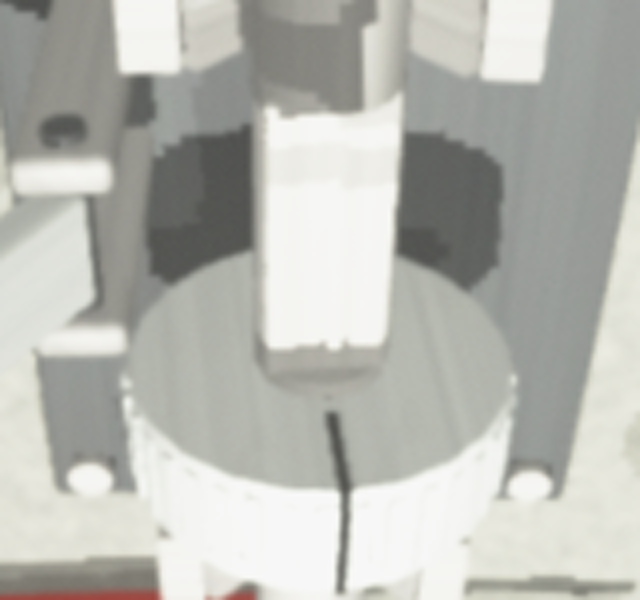

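```bash
python3 - <<'E'
from h import *
import pickle
from scipy.optimize import least_squares
c=pickle.load(open("w8.pkl","rb"))
f=lambda u,v:(254+u/4-.37,31+v/4-.37)
pts={p:onY(c,f(*p),-.009) for p in((332,412),(346,490),(130,375),(513,380),(200,275),(440,275),(180,445),(465,445),(260,482),(400,480))}
E=list(pts.values())[1:]
r=least_squares(lambda v:[np.hypot(*(e-v[:2]))-v[2] for e in E],[0,54,35]).x; print(r)
for k in((332,412),(346,490)):
    q=pts[k]; print(q,np.rad2deg(np.arctan2(q[0]-r[0],q[1]-r[1])))
d=pts[(346,490)]-pts[(332,412)]; print(np.rad2deg(np.arctan2(d[0],d[1])))
q2=onY(c,f(341,590),-.035); print(q2,np.rad2deg(np.arctan2(q2[0]-r[0],q2[1]-r[1])))
E
```

```text
[-0.05983518 51.57725931 34.686468  ]
[ 1.6081133  66.82688267] 6.241992019192365
[ 3.73049754 86.17064285] 6.2528494579451
6.26140858518518
[ 3.87054204 86.76169051] 6.373963274181539
```

```bash
python3 - <<'E'
from rig import bot
from h import *
s=bot.read_state()
for z in(.125,.096): print(rel(fx(.004,-.022,z),tilt(0),s))
E
```

```text
([72.2, 11.7, -26.7], [0.34, 45.24, 0.79])
([92.6, 12.1, -47.3], [0.34, 45.24, 0.79])
```

{"name": "play_rows", "arguments": {
  "motion": [
    [[72,12,-26.7],[0.3,45.2,0.8],0],
    [[72,12,-26.7],[0.3,45.2,0.8],0],
    [[72,12,-26.7],[0.3,45.2,0.8],0],
    [[72,12,-26.7],[0.3,45.2,0.8],0],
    [[72,12,-26.7],[0.3,45.2,0.8],0],
    [[72,12,-26.7],[0.3,45.2,0.8],0],
    [[92,12,-47],[0.3,45.2,0.8],0],
    [[92,12,-47],[0.3,45.2,0.8],0]
  ]
}}

```text
time_s: 10.3
position: [0.5599, 0.0953, 0.0986]
tcp_rot: [[0.002, 0.996, -0.085], [0.003, -0.085, -0.996], [-1.0, 0.002, -0.003]]
force: [-0.4, -0.3, -0.2]
opening: 0.0
```

{"name": "play_rows", "arguments": {
  "motion": [
    [[3,0,0],[0,0,0],0],
    [[5,0,0],[0,0,0],0],
    [[6.5,0,0],[0,0,0],0],
    [[7.5,0,0],[0,0,0],0]
  ]
}}

```text
time_s: 10.7
position: [0.563, 0.0982, 0.0931]
tcp_rot: [[0.009, 0.997, -0.08], [0.002, -0.08, -0.997], [-1.0, 0.009, -0.003]]
force: [0.4, 0.0, -0.8]
opening: 0.004
```

```bash
cat > look.py <<'E'
import sys
from rig import bot
from h import *
s=bot.read_state()
p=s["position"]-F0; print(s["time_s"],(p@X).round(4),(p@Y).round(4),p[2].round(4),s["force"].round(1),s["tcp_rot"][:,0].round(3))
c=bot.capture("side"); cv2.imwrite(f"pics/{sys.argv[1]}.png",cv2.resize(c["img"][280:380,240:365],(750,600),interpolation=cv2.INTER_CUBIC))
E
python3 look.py s9
```

```text
10.7 0.0069 -0.0214 0.0931 [ 0.4  0.  -0.8] [ 0.009  0.002 -1.   ]
```

View pics/s9.png

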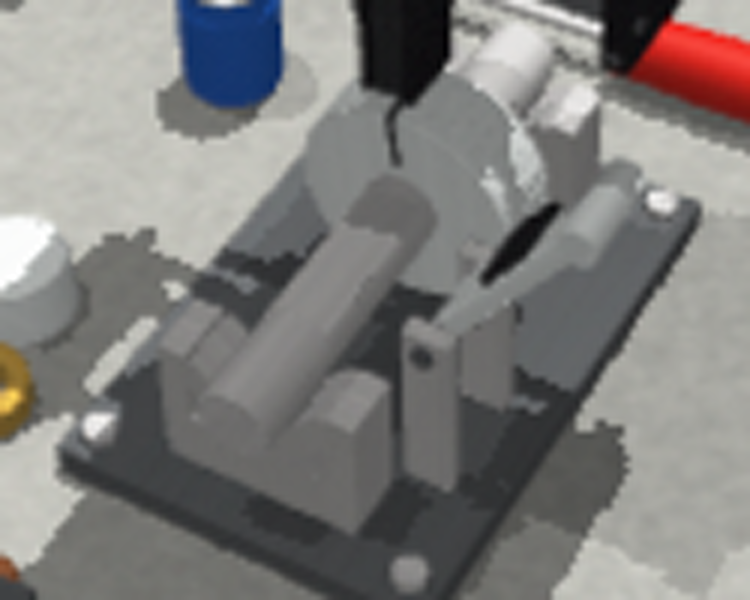

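{"name": "play_rows", "arguments": {
  "motion": [
    [[1.5,-1,0],[0,0,0],0],
    [[3,-2,0],[0,0,0],0],
    [[3.5,-2,0],[0,0,0],0]
  ]
}}

```text
time_s: 11.05
position: [0.561, 0.0982, 0.0898]
tcp_rot: [[0.009, 0.997, -0.081], [0.002, -0.081, -0.997], [-1.0, 0.008, -0.003]]
force: [-1.5, -0.3, 7.4]
opening: 0.004
```

{"name": "play_rows", "arguments": {
  "motion": [
    [[0.4,-1,0],[0,0,0],0],
    [[0.5,-2.5,0],[0,0,0],0],
    [[0.5,-4,0],[0,0,0],0],
    [[0.5,-4,0],[0,0,0],0]
  ]
}}

```text
time_s: 11.45
position: [0.5582, 0.0984, 0.0898]
tcp_rot: [[0.012, 0.997, -0.081], [0.002, -0.081, -0.997], [-1.0, 0.011, -0.003]]
force: [0.1, -0.9, 5.5]
opening: 0.002
```

```bash
python3 look.py s10
```

```text
11.45 0.0021 -0.0216 0.0898 [ 0.1 -0.9  5.5] [ 0.012  0.002 -1.   ]
```

View pics/s10.png

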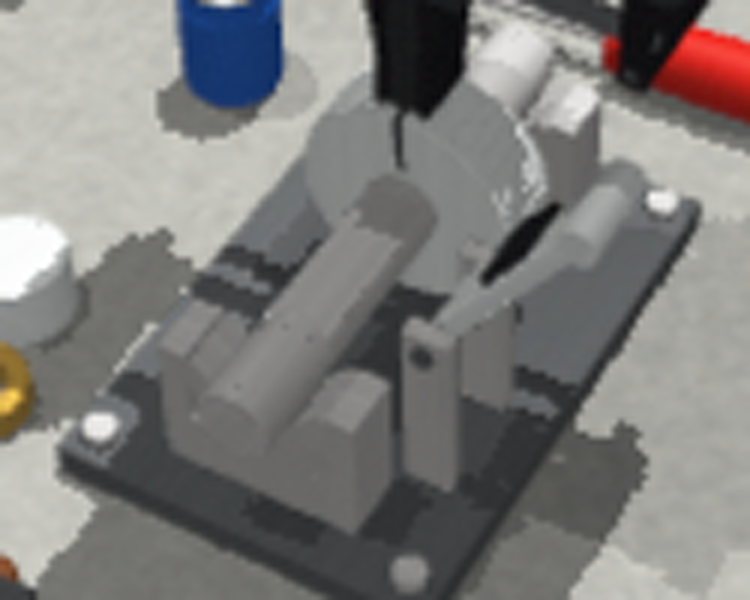

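{"name": "play_rows", "arguments": {
  "motion": [
    [[0.3,-1,0],[0,0,0],0],
    [[0.3,-1.5,0],[0,0,0],0],
    [[0.3,-1.5,0],[0,0,0],0]
  ]
}}

```text
time_s: 11.8
position: [0.5573, 0.0985, 0.0897]
tcp_rot: [[0.013, 0.997, -0.081], [0.002, -0.081, -0.997], [-1.0, 0.012, -0.003]]
force: [0.7, 0.1, 6.0]
opening: 0.004
```

{"name": "play_rows", "arguments": {
  "motion": [
    [[-4,0,0],[0,0,0],0],
    [[-40,0,0],[0,0,0],0],
    [[-112,3,-32],[0,-45,-0.5],0],
    [[-112,3,-32],[0,-45,-0.5],0],
    [[-112,3,-32],[0,-45,-0.5],0],
    [[-112,3,-32],[0,-45,-0.5],0],
    [[-112,3,-32],[0,-45,-0.5],0],
    [[-112,3,-32],[0,-45,-0.5],0]
  ]
}}

```text
time_s: 12.6
position: [0.5586, 0.132, 0.1978]
tcp_rot: [[-0.061, 0.997, -0.053], [-0.705, -0.081, -0.705], [-0.707, -0.005, 0.707]]
force: [-0.1, 0.0, 0.3]
opening: 0.007
```

```bash
python3 - <<'E'
from rig import bot
from h import *
import pickle
s=bot.read_state(); p=s["position"]-F0;print(p@X,p@Y,p[2],s["time_s"])
c=bot.capture("wrist"); pickle.dump(c,open("w11.pkl","wb"))
u=proj(c,fx(0,-.009,.054),True); print(u)
i=c["img"]; x0,y0=int(u[0])-80,int(u[1])-90; print(x0,y0)
cv2.imwrite("pics/w11z.png",cv2.resize(i[y0:y0+150,x0:x0+160],(640,600),interpolation=cv2.INTER_CUBIC))
E
```

```text
-0.00010501790905582113 0.01196035471707539 0.19781569141462005 12.6
[323.25598297 121.2333257 ]
243 31
```

View pics/w11z.png

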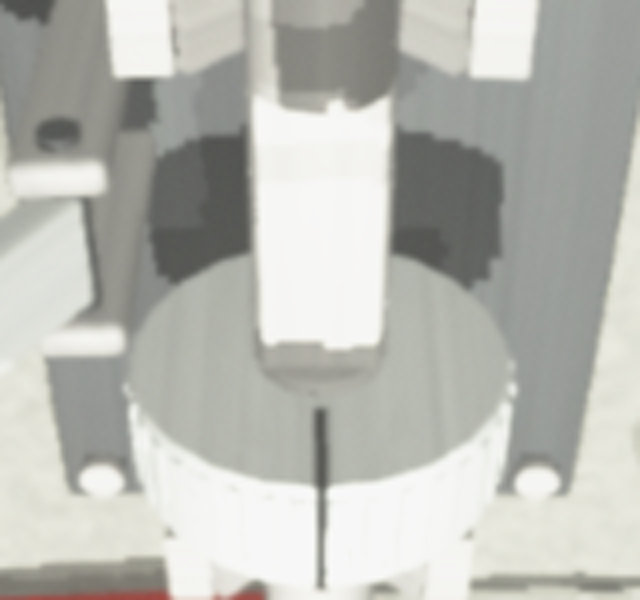

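```bash
python3 - <<'E'
from h import *
import pickle
from scipy.optimize import least_squares
c=pickle.load(open("w11.pkl","rb"))
f=lambda u,v:(243+u/4-.37,31+v/4-.37)
pts={p:onY(c,f(*p),-.009) for p in((320,408),(322,486),(130,375),(511,378),(200,275),(440,275),(180,445),(462,445),(260,480),(390,478))}
E=list(pts.values())[1:]
r=least_squares(lambda v:[np.hypot(*(e-v[:2]))-v[2] for e in E],[0,54,35]).x; print(r)
for k in((320,408),(322,486)):
    q=pts[k]; print(q,np.rad2deg(np.arctan2(q[0]-r[0],q[1]-r[1])))
d=pts[(322,486)]-pts[(320,408)]; print(np.rad2deg(np.arctan2(d[0],d[1])))
q2=onY(c,f(321,587),-.035); print(q2,np.rad2deg(np.arctan2(q2[0]-r[0],q2[1]-r[1])))
E
```

```text
[-0.36175324 51.75312455 34.89143461]
[-0.44385886 66.62265007] -0.316369068655461
[-6.71665957e-02  8.64000087e+01] 0.48714812334334434
1.0911602579451098
[-0.16627893 87.28892725] 0.31516777488982545
```

```bash
python3 - <<'E'
from rig import bot
from h import *
s=bot.read_state()
for z in(.19,.11): print(rel(fx(-.122,.030,z),tilt(0),s))
E
```

```text
([-7.1, -121.9, -18.8], [0.03, 44.97, 0.34])
([49.5, -121.5, -75.4], [0.03, 44.97, 0.34])
```

{"name": "play_rows", "arguments": {
  "motion": [
    [[-7,-122,-18.8],[0,45,0.3],0],
    [[-7,-122,-18.8],[0,45,0.3],0],
    [[-7,-122,-18.8],[0,45,0.3],0],
    [[-7,-122,-18.8],[0,45,0.3],0],
    [[-7,-122,-18.8],[0,45,0.3],0],
    [[-7,-122,-18.8],[0,45,0.3],0],
    [[22,-122,-48],[0,45,0.3],0],
    [[49.5,-122,-75.5],[0,45,0.3],0]
  ]
}}

```text
time_s: 13.45
position: [0.4419, 0.1571, 0.1137]
tcp_rot: [[0.012, 0.996, -0.086], [0.004, -0.086, -0.996], [-1.0, 0.012, -0.005]]
force: [-0.4, 0.5, -0.2]
opening: 0.007
```

```bash
sed -i 's/280:380,240:365\],(750,600)/230:390,230:430],(750,600)/' look.py; python3 look.py s12
```

```text
13.45 -0.1185 0.0276 0.1137 [-0.4  0.5 -0.2] [ 0.012  0.004 -1.   ]
```

View pics/s12.png

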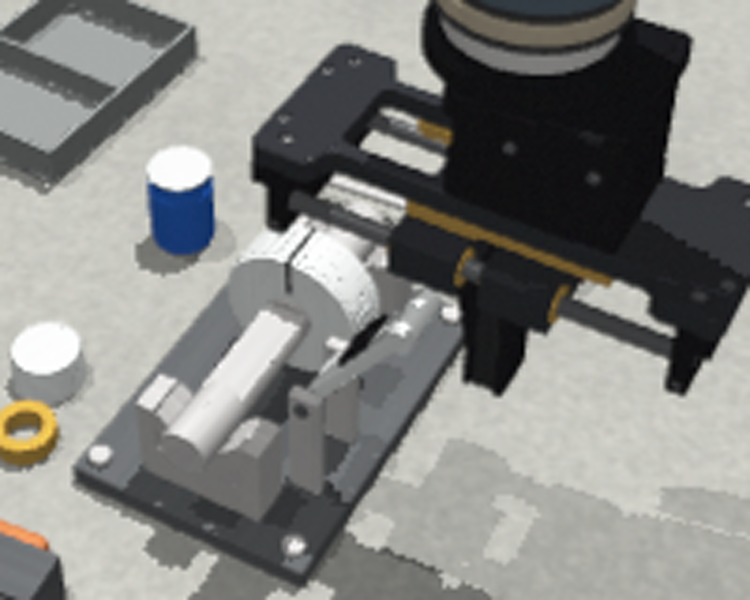

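{"name": "play_rows", "arguments": {
  "motion": [
    [[0,12,-2],[0,0,0],0],
    [[0,24,-2],[0,0,0],0],
    [[0,36,-2],[0,0,0],0],
    [[-4,48,-2],[0,0,0],0],
    [[-8,60,-2],[0,0,0],0],
    [[-10,72,-2],[0,0,0],0],
    [[-10,82,-2],[0,0,0],0],
    [[-10,88,-2],[0,0,0],0]
  ]
}}

```text
time_s: 14.3
position: [0.5295, 0.1534, 0.1232]
tcp_rot: [[0.007, 0.997, -0.082], [0.003, -0.082, -0.997], [-1.0, 0.007, -0.003]]
force: [-1.3, -0.3, -0.6]
opening: 0.009
```

```bash
python3 look.py s13
```

```text
14.3 -0.0309 0.031 0.1232 [-1.3 -0.3 -0.6] [ 0.007  0.003 -1.   ]
```

View pics/s13.png

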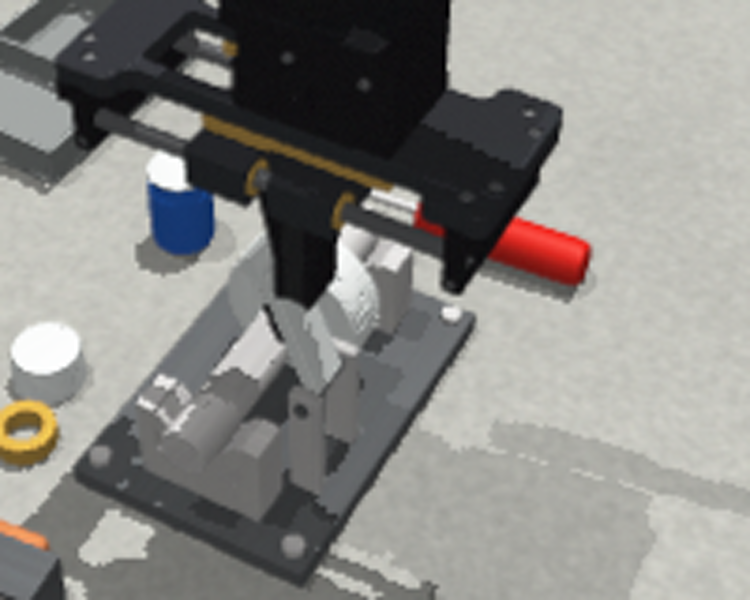

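{"name": "play_rows", "arguments": {
  "motion": [
    [[0,8,0],[0,0,0],0],
    [[0,16,0],[0,0,0],0],
    [[0,24,0],[0,0,0],0],
    [[0,32,0],[0,0,0],0],
    [[0,40,0],[0,0,0],0],
    [[0,45,0],[0,0,0],0]
  ]
}}

```text
time_s: 14.95
position: [0.5742, 0.1496, 0.1229]
tcp_rot: [[0.007, 0.997, -0.082], [0.003, -0.082, -0.997], [-1.0, 0.006, -0.003]]
force: [0.7, 0.7, -0.6]
opening: 0.009
```

```bash
python3 look.py s14
```

```text
14.95 0.014 0.0307 0.1229 [ 0.7  0.7 -0.6] [ 0.007  0.003 -1.   ]
```

View pics/s14.png

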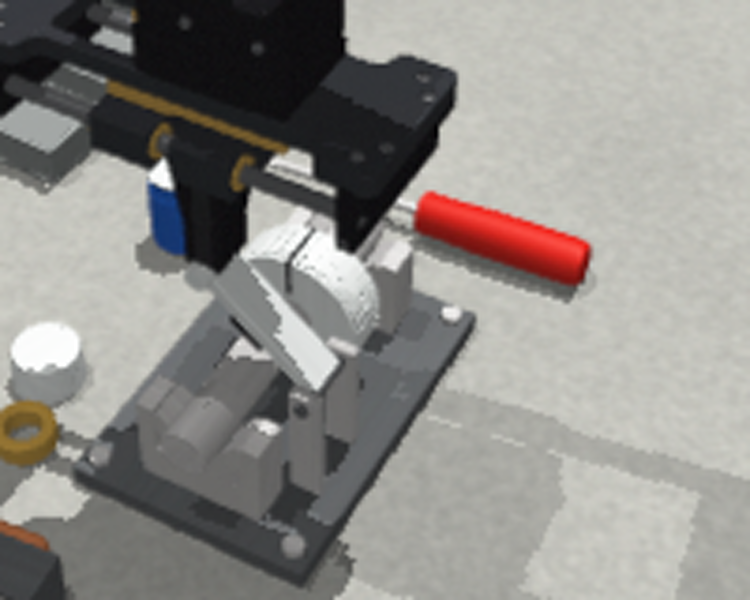

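{"name": "play_rows", "arguments": {
  "motion": [
    [[5,7,0],[0,0,0],0],
    [[12,13,0],[0,0,0],0],
    [[19,16,0],[0,0,0],0],
    [[26,18,0],[0,0,0],0],
    [[32,19,0],[0,0,0],0],
    [[37,19,0],[0,0,0],0]
  ]
}}

```text
time_s: 15.6
position: [0.5914, 0.1482, 0.0849]
tcp_rot: [[0.004, 0.997, -0.082], [0.002, -0.082, -0.997], [-1.0, 0.003, -0.003]]
force: [0.5, 1.3, -0.4]
opening: 0.007
```

```bash
python3 look.py s15
```

```text
15.6 0.0313 0.0307 0.0849 [ 0.5  1.3 -0.4] [ 0.004  0.002 -1.   ]
```

View pics/s15.png

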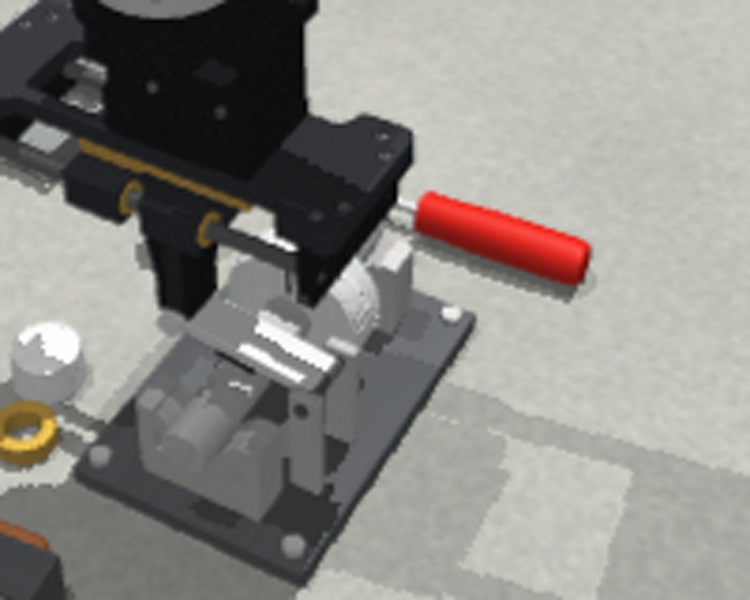

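{"name": "play_rows", "arguments": {
  "motion": [
    [[3,2,0],[0,0,0],0],
    [[6,2,0],[0,0,0],0],
    [[8.5,2,0],[0,0,0],0],
    [[10,2,0],[0,0,0],0]
  ]
}}

```text
time_s: 16.05
position: [0.5937, 0.1481, 0.0757]
tcp_rot: [[0.005, 0.997, -0.082], [0.003, -0.082, -0.997], [-1.0, 0.005, -0.003]]
force: [0.7, 0.0, 0.2]
opening: 0.006
```

{"name": "play_rows", "arguments": {
  "motion": [
    [[1,0,0],[0,0,0],0],
    [[2,0,0],[0,0,0],0],
    [[2.5,0,0],[0,0,0],0]
  ]
}}

```text
time_s: 16.35
position: [0.5939, 0.1481, 0.074]
tcp_rot: [[0.005, 0.997, -0.082], [0.003, -0.082, -0.997], [-1.0, 0.005, -0.003]]
force: [-2.0, -0.3, 6.5]
opening: 0.005
```

{"name": "play_rows", "arguments": {
  "motion": [
    [[0.7,0,0],[0,0,0],0],
    [[1.4,0,0],[0,0,0],0],
    [[1.4,0,0],[0,0,0],0],
    [[1.4,0,0],[0,0,0],0]
  ]
}}

```text
time_s: 16.75
position: [0.5939, 0.1481, 0.0738]
tcp_rot: [[0.006, 0.997, -0.082], [0.002, -0.082, -0.997], [-1.0, 0.005, -0.003]]
force: [-2.4, -0.0, 10.1]
opening: 0.006
```

{"name": "play_rows", "arguments": {
  "motion": [
    [[1,0,0],[0,0,0],0],
    [[2,0,0],[0,0,0],0],
    [[3,0,0],[0,0,0],0],
    [[3,0,0],[0,0,0],0],
    [[3,0,0],[0,0,0],0]
  ]
}}

```text
time_s: 17.25
position: [0.5941, 0.1482, 0.0733]
tcp_rot: [[0.007, 0.997, -0.082], [0.002, -0.082, -0.997], [-1.0, 0.006, -0.003]]
force: [-6.9, -0.8, 24.0]
opening: 0.007
```

{"name": "play_rows", "arguments": {
  "motion": [
    [[-3,0,0],[0,0,0],0],
    [[-15,0,0],[0,0,0],0],
    [[-55,0,0],[0,0,0],0],
    [[-100,0,0],[0,0,0],0],
    [[-120,-20,-70],[0,-30,0],0],
    [[-120,-20,-70],[0,-30,0],0],
    [[-120,-20,-70],[0,-30,0],0],
    [[-120,-20,-70],[0,-30,0],0]
  ]
}}

```text
time_s: 18.05
position: [0.5789, 0.2221, 0.1894]
tcp_rot: [[-0.034, 0.997, -0.071], [-0.499, -0.079, -0.863], [-0.866, 0.006, 0.5]]
force: [-0.8, -0.3, -0.7]
opening: 0.009
```

```bash
python3 look.py s16; python3 - <<'E'
from rig import bot
from h import *
import pickle
c=bot.capture("wrist"); pickle.dump(c,open("w16.pkl","wb"))
u=proj(c,fx(0,0.01,.054),True); print(u)
i=c["img"]; x0,y0=max(0,int(u[0])-80),max(0,int(u[1])-70); print(x0,y0)
cv2.imwrite("pics/w16z.png",cv2.resize(i[y0:y0+150,x0:x0+160],(640,600),interpolation=cv2.INTER_CUBIC))
E
```

```text
18.05 0.013 0.1034 0.1894 [-0.8 -0.3 -0.7] [-0.034 -0.499 -0.866]
[307.68924364 238.85299255]
227 168
```

View pics/s16.png

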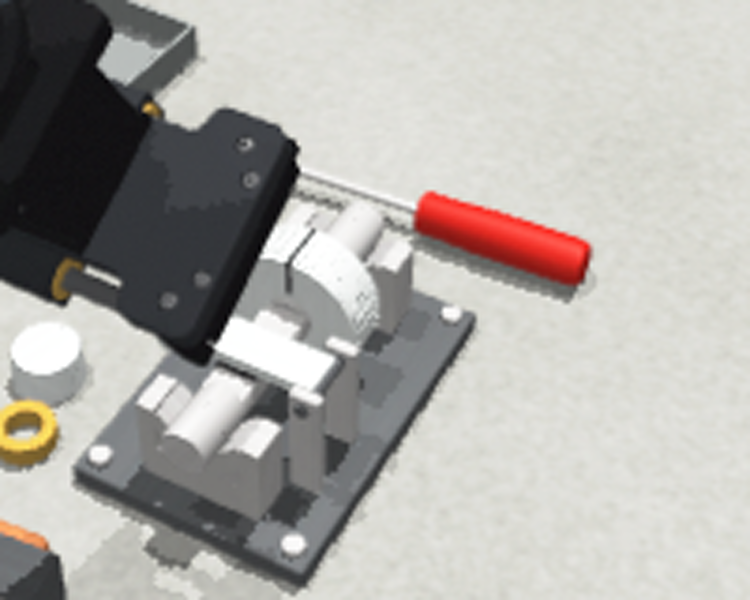

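View pics/w16z.png

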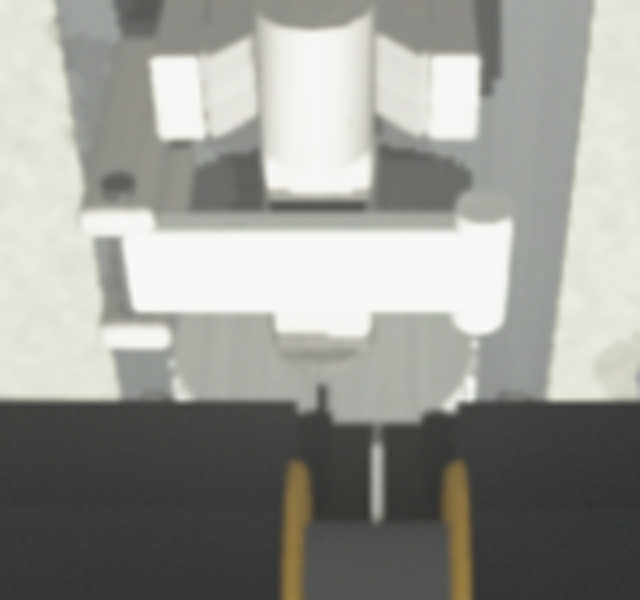

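{"name": "play_rows", "arguments": {
  "motion": [
    [[-60,0,0],[0,0,0],0],
    [[-110,0,40],[0,0,0],0],
    [[-150,0,40],[0,0,0],0],
    [[-150,0,40],[0,0,0],0],
    [[-150,0,40],[0,0,0],0]
  ]
}}

```text
time_s: 18.65
position: [0.5827, 0.259, 0.3422]
tcp_rot: [[-0.032, 0.997, -0.077], [-0.493, -0.083, -0.866], [-0.87, 0.01, 0.494]]
force: [0.8, 0.5, -0.8]
opening: 0.007
```

```bash
python3 - <<'E'
from rig import bot
from h import *
import pickle
s=bot.read_state();print(s["time_s"],s["force"],np.abs(s["qvel"]).max())
c=bot.capture("side"); sc=bot.capture("scene"); w=bot.capture("wrist"); pickle.dump((c,sc,w),open("fin.pkl","wb"))
cv2.imwrite("pics/s17.png",cv2.resize(c["img"][230:390,230:430],(750,600),interpolation=cv2.INTER_CUBIC))
cv2.imwrite("pics/sc17.png",cv2.resize(sc["img"][225:365,290:450],(686,600),interpolation=cv2.INTER_CUBIC))
u=proj(w,fx(0,0,.054),True); print(u); x0,y0=int(u[0])-60,max(0,int(u[1])-75)
cv2.imwrite("pics/w17.png",cv2.resize(w["img"][y0:y0+112,x0:x0+120],(643,600),interpolation=cv2.INTER_CUBIC)); print(x0,y0)
E
```

```text
18.65 [ 0.84929501  0.4622912  -0.79728622] 4.985446581278064
[312.00558797 183.16869658]
252 108
```

View pics/s17.png

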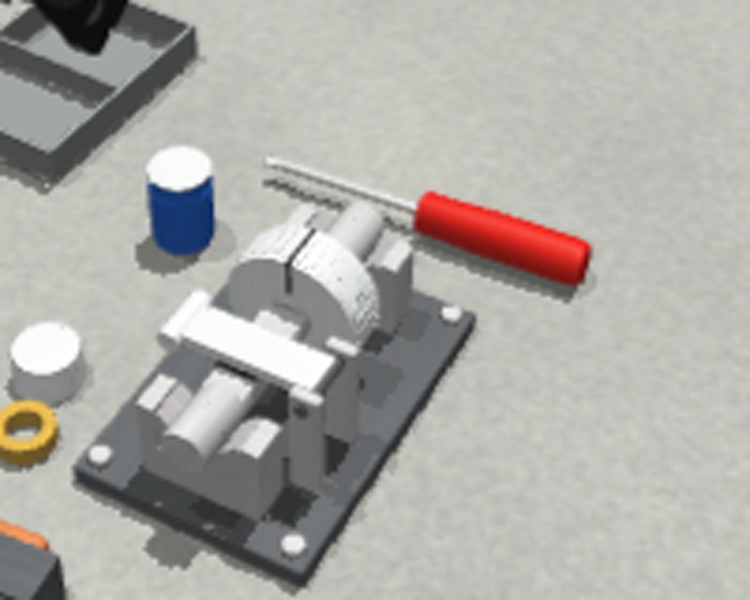

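View pics/sc17.png

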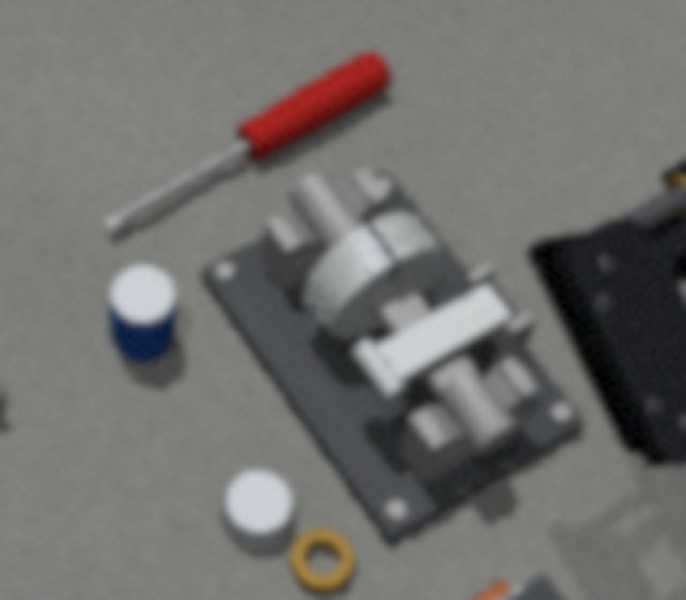

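View pics/w17.png

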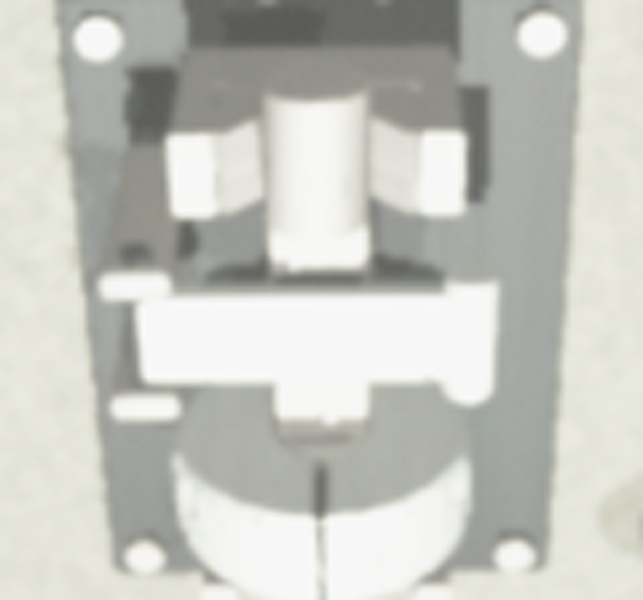

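```bash
python3 - <<'E'
from h import *
import pickle
c,sc,w=pickle.load(open("fin.pkl","rb"))
P=tri([ray(sc,(290+381/4.2875-.4,225+368/4.2857-.4)),ray(c,(230+186/3.75-.37,230+320/3.75-.37))])-F0
print(P@X,P@Y,P[2])
from rig import bot
print(bot.read_state()["time_s"]); bot.hand_in()
E
```

```text
0.03431329024878282 0.029578517525400923 0.06873912445706142
18.8
the job is handed in; nothing more can be done
```

I rolled the spindle about 138° in the V-blocks by dragging closed fingertips on the knob's rim. That took three full strokes and two short correcting ones, at about 5 to 19 N. Then I swung the clamp over and pressed it home at about 24 N, and handed in at 18.8 s.

- **Flat:** just before the clamp was closed, the wrist camera put the engraved line about 0.5° from straight up (readings −0.3° to 1.1°). In the last pictures it still pointed straight up, judged by eye.
- **Clamp:** the cross-bar triangulated to fixture x = 34.3, y = 29.6, z = 68.7 mm, against 34, 30 and 68 mm when shut. The press stopped with the fingertips at z ≈ 74 mm, the bar's top when shut. Resting on the round would have left the bar about 7 mm higher.
- **Scene:** the last pictures show the shaft lying in both V-blocks. The screwdriver, capacitor, spare knob and collar look unmoved. I did not re-measure the meters, screw tray or transformer. The arm is clear of everything.
- **Disagreements:** the first correcting stroke rolled the spindle less than commanded, probably because landing on the knob turned it back a little. I corrected that with the second short stroke. The side camera was a few degrees less consistent than the wrist camera, so I relied on the wrist camera for the final angle.

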